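Find the rocking corner of the setting plate and shim it

TASK

One corner of the small steel setting plate rocks because its hidden seat has gone soft: press down on the corners with the fingertips until you find the one that dips and springs back. Press the hinged shim tab beside that corner down flat, leaving the other three tabs standing, then press the same corner firmly once more to prove that it no longer gives, and come away. Only touch and press: lift nothing, do not hammer or shove the plate, and leave the bubble level on it and the things around where they are.

Things in the scene. Friction and masses are not known exactly. Their poses are not given: they have to be found in the camera images.
- frame: fixed low dark steel base, 142 x 272 x 6 mm (x, y, z), flat on the bench; origin at the centre of its underside; x points away from the robot (turned by up to 9 degrees), y to the left. Four short steel dowels stand round the plate, lower than its top. It carries four hidden seats, 40 mm either side of its centre in x and 56 mm in y, on which the plate rests
- plate: loose steel plate, 110 x 146 x 10 mm, 1.3 kg, level on the frame's four seats, axes along the frame's; origin at the centre of its underside, z up; its top is 33 mm above the bench. Three corners are solid; one, hidden and different each time, dips 4 mm under 3 to 5 N, stops, and springs back when let go. A firm proof press is about 8 N (under 20 N, lest the shim be forced back)
- bubble_level: loose round bubble level, 54 mm across, 19 mm high, lying at the middle of the plate; origin at the centre of its underside; not to be touched
- corner_a (a point): point on the plate's top at its front left corner (seen from the robot), 12 mm in from the plate's x edge and 13 mm in from its y edge: the place to press
- corner_b (a point): point on the plate's top at its front right corner (seen from the robot), 12 mm in from the plate's x edge and 13 mm in from its y edge: the place to press
- corner_c (a point): point on the plate's top at its rear left corner (seen from the robot), 12 mm in from the plate's x edge and 13 mm in from its y edge: the place to press
- corner_d (a point): point on the plate's top at its rear right corner (seen from the robot), 12 mm in from the plate's x edge and 13 mm in from its y edge: the place to press
- hinge_a: hinge of the shim tab of the front left corner, fixed to the frame just outside the plate's edge; origin on the hinge pin, 13 mm above the bench; x points outward (level, away from the plate), along the tab when that lies flat; z up
- hinge_b: hinge of the shim tab of the front right corner, fixed to the frame just outside the plate's edge; origin on the hinge pin, 13 mm above the bench; x points outward (level, away from the plate), along the tab when that lies flat; z up
- hinge_c: hinge of the shim tab of the rear left corner, fixed to the frame just outside the plate's edge; origin on the hinge pin, 13 mm above the bench; x points outward (level, away from the plate), along the tab when that lies flat; z up
- hinge_d: hinge of the shim tab of the rear right corner, fixed to the frame just outside the plate's edge; origin on the hinge pin, 13 mm above the bench; x points outward (level, away from the plate), along the tab when that lies flat; z up
- tab_a (a joint): shim tab of the front left corner: a steel strip 20 mm wide, 3 mm thick, with a rolled end 47 mm outward from its hinge pin. Value in rad: 0 = flat (level, its top 15 mm above the bench, hard stop); it starts standing up at 0.46 to 0.60. The hinge is stiff by friction and stays where it is left: about 4 to 6 N straight down, 34 mm outward of the pin, turns it. Flat, its heel stands under the plate's edge, 0.7 mm below it, and carries the corner
- tab_b (a joint): shim tab of the front right corner: a steel strip 20 mm wide, 3 mm thick, with a rolled end 47 mm outward from its hinge pin. Value in rad: 0 = flat (level, its top 15 mm above the bench, hard stop); it starts standing up at 0.46 to 0.60. The hinge is stiff by friction and stays where it is left: about 4 to 6 N straight down, 34 mm outward of the pin, turns it. Flat, its heel stands under the plate's edge, 0.7 mm below it, and carries the corner
- tab_c (a joint): shim tab of the rear left corner: a steel strip 20 mm wide, 3 mm thick, with a rolled end 47 mm outward from its hinge pin. Value in rad: 0 = flat (level, its top 15 mm above the bench, hard stop); it starts standing up at 0.46 to 0.60. The hinge is stiff by friction and stays where it is left: about 4 to 6 N straight down, 34 mm outward of the pin, turns it. Flat, its heel stands under the plate's edge, 0.7 mm below it, and carries the corner
- tab_d (a joint): shim tab of the rear right corner: a steel strip 20 mm wide, 3 mm thick, with a rolled end 47 mm outward from its hinge pin. Value in rad: 0 = flat (level, its top 15 mm above the bench, hard stop); it starts standing up at 0.46 to 0.60. The hinge is stiff by friction and stays where it is left: about 4 to 6 N straight down, 34 mm outward of the pin, turns it. Flat, its heel stands under the plate's edge, 0.7 mm below it, and carries the corner
- spanner: bystander: open-ended spanner, 198 mm, in front of the frame; origin at the centre of its underside
- sample_tin_0: bystander: aluminium tin with lid, 59 mm across, 38 mm high, right of the frame; origin at the centre of its underside
- petri_0: bystander: shallow milky plastic dish, 60 mm across, 17 mm high, left of the frame; origin at the centre of its underside
- mortar_prism_1: bystander: grey mortar prism 40 x 160 x 40 mm, far left; origin at the centre of its underside
- mortar_prism_2: bystander: grey mortar prism 40 x 160 x 40 mm, far left; origin at the centre of its underside
- mortar_cube_0: bystander: grey 50 mm mortar cube, right; origin at the centre of its underside
- cube_mould: bystander: black two-gang mould 93 x 160 x 62 mm, right; origin at the centre of its underside
- caliper: bystander: vernier caliper, 220 mm, right; origin at the centre of its underside
- trowel: bystander: pointing trowel, 255 mm, right; origin at the centre of its underside

How it is judged:
On the way, in this order (a step that is already met when the one before it is completed fails the run):
1. the rocking corner of the plate is pressed with the fingers and dips (more than 2 mm) (contact force between the fingers and plate above 1.5 N and height (world z) of any of corner_a, corner_b, corner_c, corner_d below 0.031 m), for 0.1 s.
2. one shim tab is pressed flat (within 0.10 rad), the other three still standing (((value of joint tab_a below 0.1 rad and value of joint each of tab_b, tab_c, tab_d above 0.35 rad) or (value of joint tab_b below 0.1 rad and value of joint each of tab_a, tab_c, tab_d above 0.35 rad) or (value of joint tab_c below 0.1 rad and value of joint each of tab_a, tab_b, tab_d above 0.35 rad) or (value of joint tab_d below 0.1 rad and value of joint each of tab_a, tab_b, tab_c above 0.35 rad))), for 0.2 s.
3. the corner is pressed again with more than 3 N and stays up (less than 2.2 mm down), its flat shim carrying it (contact force between the fingers and plate above 3 N and (((value of joint tab_a below 0.1 rad and value of joint each of tab_b, tab_c, tab_d above 0.35 rad) and contact force between hinge_a and plate above 0.2 N and height (world z) of corner_a above 0.0308 m) or ((value of joint tab_b below 0.1 rad and value of joint each of tab_a, tab_c, tab_d above 0.35 rad) and contact force between hinge_b and plate above 0.2 N and height (world z) of corner_b above 0.0308 m) or ((value of joint tab_c below 0.1 rad and value of joint each of tab_a, tab_b, tab_d above 0.35 rad) and contact force between hinge_c and plate above 0.2 N and height (world z) of corner_c above 0.0308 m) or ((value of joint tab_d below 0.1 rad and value of joint each of tab_a, tab_b, tab_c above 0.35 rad) and contact force between hinge_d and plate above 0.2 N and height (world z) of corner_d above 0.0308 m))), for 0.1 s.
At the end, for the whole second after the job is handed in: exactly one shim tab, that of the rocking corner, lies flat (within 0.10 rad) and the other three stand above 0.35 rad; the plate is at rest on its seats, level within 0.02 rad, within 8 mm of where it lay, and the bubble level still lies on it within 15 mm of where it lay (((value of joint tab_a below 0.1 rad and value of joint each of tab_b, tab_c, tab_d above 0.35 rad) or (value of joint tab_b below 0.1 rad and value of joint each of tab_a, tab_c, tab_d above 0.35 rad) or (value of joint tab_c below 0.1 rad and value of joint each of tab_a, tab_b, tab_d above 0.35 rad) or (value of joint tab_d below 0.1 rad and value of joint each of tab_a, tab_b, tab_c above 0.35 rad)) and linear speed of plate below 0.01 m/s and angle between plate's own z axis and vertical below 0.02 rad and height (world z) of plate between 0.02 and 0.026 m and distance of plate from where it was at the start of the episode below 0.008 m and distance of bubble_level from where it was at the start of the episode below 0.015 m and angle between bubble_level's own z axis and vertical below 0.05 rad); the robot touches nothing.
It fails at once if a second shim tab is pressed down (below 0.30 rad) (value of joint each of tab_a, tab_b below 0.3 rad or value of joint each of tab_a, tab_c below 0.3 rad or value of joint each of tab_a, tab_d below 0.3 rad or value of joint each of tab_b, tab_c below 0.3 rad or value of joint each of tab_b, tab_d below 0.3 rad or value of joint each of tab_c, tab_d below 0.3 rad).
It fails at once if the plate is lifted (a corner more than 5 mm up) or shoved more than 10 mm (height (world z) of any of corner_a, corner_b, corner_c, corner_d above 0.038 m or distance of plate from where it was at the start of the episode above 0.01 m).
It fails at once if the bubble level is lifted or carried off (20 mm) (distance of bubble_level from where it was at the start of the episode above 0.02 m or height (world z) of bubble_level above 0.04 m).
It fails at once if the plate is hit with more than 60 N (contact force between the fingers and plate above 60 N).
It fails at once if a bystander is moved more than 20 mm (distance of any of spanner, sample_tin_0, petri_0, mortar_prism_1, mortar_prism_2, mortar_cube_0, cube_mould, caliper, trowel from where it was at the start of the episode above 0.02 m).
It also fails if it takes over 48 s, if anything falls off the work surface, if the arm or the gripper's body presses on something with over 40 N, if the wrist force passes 120 N, or if a joint passes its speed limit or range.

ROBOT

A 6-joint arm with a two-finger parallel gripper is mounted at the origin on a cart in front of the work surface, level with it; the furniture and walls round the work are solid. World frame = base frame: x ahead of the robot, y to its left, z up, the work surface at z = 0. Lengths are in m, angles in rad, forces in N, time in s.
With the tool pointing down it reaches from about 0.25 to 0.85 m from the base axis. Payload 12.5 kg.
Tool frame: the origin (TCP) lies midway between the tips of the shut fingers; the grasp point (between the pads) lies 19 mm behind it; z points along the fingers, x is the direction in which the jaws open and shut, and the axes are right-handed (so a half turn about z gives the same grasp; the last joint's range is limited). The gripper opens to 93 mm and grips with 3 to 60 N. Pads are 15 mm wide; open, the fingers measure 128 mm over their backs; the gripper's body (75 mm by 188 mm) begins 65 mm behind the grasp point.
Start: joints at [-1.425, 0.351, 1.652, -0, 1.139, -0.085], TCP at [0.126, -0.535, 0.219] pointing down, gripper open.
Joint ranges: [-2.75, 2.75], [-0.79, 2.1], [0.01, 2.65], [-1.57, 4.71], [0.07, 3.14], [-2.87, 2.87]. Speed limits (rad/s): [2.22, 2.22, 2.79, 3.14, 3.14, 3.14].

INTERFACE

Orientations are given as a unit quaternion [x, y, z, w].
In Python, from plant import env gives the robot as it stands.
- The arm moves only by the shell command python3 -m jog 'ROWS' [FORCE]. ROWS is JSON, a list of rows, each an object with "travel": the shift along the tool's x, y, z in mm, a list of three; "twist": the turn, a rotation vector about the tool's x, y, z in rad, a list of three; "jaw": the closure, from 0 (fully open) to 1 (shut). A call has 1 to 20 rows; each row shifts and turns the commanded pose from where the row before left it, along the tool's axes as they then stand; what a row does not reach is not made up. A row lasts 1/8 s, in which the tool goes at most 62.5 mm and 10.7 degrees, less where a joint would pass 70% of its speed; a pose out of reach is approached as far as the arm can. A call is refused whole if a number of a shift passes 62.5 or a number of a turn 0.188, either way. A call with a gripper value outside its range is refused whole. The fingers move at their own pace and stop on an object; FORCE is the grip in N (left out, the last holds). Time passes only in rows, so rows that do not move let the fingers close. It gives the time, the measured TCP pose, the force and the opening at its end, in the units of the state.
- env.state(): the state, without advancing time (a new reading comes with each control period).
- env.capture(name): name is "scene" or "top" or "wrist"; returns (picture, depth): 420x560x3 uint8, blue, green, red; 420x560 float32, m along the optical axis (not along the pixel's ray), 0 where there is no reading.
- env.camera_model(name): a dict with "fx", "fy", "cx", "cy" (pixels), "rvec" (rotation vector, rad) and "tvec" (3), from world to camera coordinates, as OpenCV has them. Camera axes: x right, y down, z forward; pixel columns grow to the right and rows downward; lengths in m; the calibration is good to about 2 mm. A picture is of the moment at which its call begins: read the wrist's pose just before it. camera_model takes no time and is no camera call; for the wrist camera it gives the pose at the moment of the call.
- env.sign_off(): hands the job in, once; it reports no verdict.
The state is a dict: "clock": time; "joints": joint angles; "joint_vel": joint speeds; "tau": joint torques, N m; "eef_pos": TCP position; "tool_rot": TCP orientation; "force": force on the tool from outside, world axes, zero at the start; "torque": the same for the moment, N m; "gripper_width": opening from 0.0 (shut) to 1.0 (fully open).
Only numpy, scipy, OpenCV 4.12 (cv2) and the standard library are available. Lean on these libraries where they do the work, as an engineer would, in place of code of your own. Each camera call takes 0.05 s, during which the arm holds its last target. There are 200 camera calls.

## Working session

There is one attempt and no reset: what is moved stays moved. The work goes in short steps, Python scripts to look and compute and a shell command to move; the robot and the scene stay as the last step left them, time stands still between calls to the robot, and variables do not carry over. Pictures are saved under pics/ and viewed, about 8 in all and at most 12, crops included, and the job is handed in when it is done.

```bash
ls; mkdir -p pics; python3 - <<'E'
from plant import env
import cv2,numpy as np
print(env.state())
for n in("top","scene"):
    im,d=env.capture(n); cv2.imwrite(f"pics/{n}0.png",im); np.save(f"pics/{n}0.npy",d)
    print(n,env.camera_model(n))
E
```

```text
pics
{'clock': 0.0, 'joints': array([-1.42464717e+00,  3.51251665e-01,  1.65238377e+00,  1.39298915e-05,
        1.13910340e+00, -8.45817546e-02]), 'joint_vel': array([ 0.00064554,  0.00166205, -0.00100277, -0.00110476,  0.00058966,
        0.0001055 ]), 'tau': array([ 7.17640924e-04, -4.97327220e+01, -2.85251033e+01,  6.99056033e-02,
        2.57858844e-02, -1.11795769e-04]), 'eef_pos': array([ 0.12576937, -0.53509142,  0.2181083 ]), 'tool_rot': array([ 7.83799414e-01, -6.21013809e-01, -4.13183327e-04, -3.97177686e-04]), 'force': array([ 0.36906965, -0.03184655, -0.40062118]), 'torque': array([ 0.02227904, -0.05828744,  0.02054481]), 'gripper_width': 1.0037813818056252}
top {'fx': 455.88867092336625, 'fy': 455.88867092336625, 'cx': 278.7438217322026, 'cy': 207.97101044005186, 'rvec': array([ 2.21939769, -2.16177804,  0.06563395]), 'tvec': array([0.06723849, 0.44843213, 1.46946073])}
scene {'fx': 485.2438572110928, 'fy': 485.2438572110928, 'cx': 283.14899498307824, 'cy': 212.9523052708061, 'rvec': array([ 1.28453233, -2.28083967,  0.89554117]), 'tvec': array([0.2838836 , 0.3014938 , 1.54018214])}
```

View pics/top0.png

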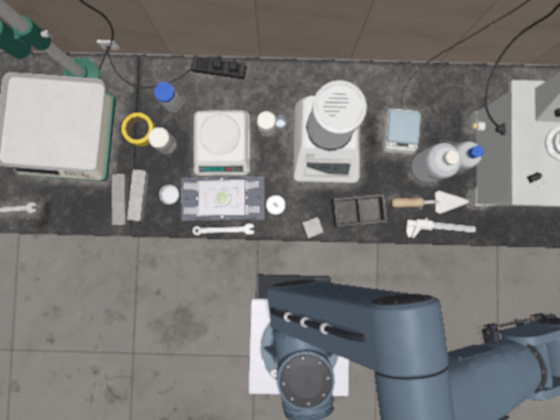

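View pics/scene0.png

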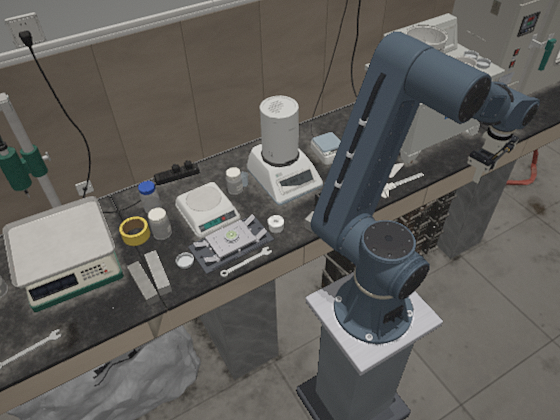

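```bash
cat > h.py <<'E'
import cv2,numpy as np
from plant import env
from scipy.spatial.transform import Rotation as R
def ray(m,px,z):
    Rm=cv2.Rodrigues(m["rvec"])[0]; px=np.atleast_2d(np.float64(px))
    d=np.c_[(px[:,0]-m["cx"])/m["fx"],(px[:,1]-m["cy"])/m["fy"],np.ones(len(px))]@Rm
    c=-Rm.T@m["tvec"]; return c+d*((z-c[2])/d[:,2:])
def proj(m,P): return cv2.projectPoints(np.float64(P),m["rvec"],m["tvec"],np.array([[m["fx"],0,m["cx"]],[0,m["fy"],m["cy"]],[0,0,1.]]),None)[0][:,0]
E
python3 - <<'E'
from h import *
im=cv2.imread("pics/top0.png"); m=env.camera_model("top")
cv2.imwrite("pics/crop1.png",cv2.resize(im[165:245,165:295],None,fx=6,fy=6,interpolation=cv2.INTER_CUBIC))
print(ray(m,[[222,198],[181,178],[264,178],[264,219],[181,219]],.006).round(4))
g=cv2.cvtColor(im,cv2.COLOR_BGR2GRAY)[170:225,190:256]
print(g[28,:],g[:,16])
M=np.zeros(im.shape[:2],np.uint8);M[175:221,192:252]=255
k=((cv2.cvtColor(im,cv2.COLOR_BGR2GRAY)>150)&(M>0)).astype(np.uint8)
c=max(cv2.findContours(k,0,2)[0],key=cv2.contourArea);r=cv2.minAreaRect(c);b=cv2.boxPoints(r)
print(r,b); print(ray(m,b,.033).round(4), ray(m,r[0],.033))
E
```

```text
[[0.4748 0.2656 0.006 ]
 [0.537  0.4023 0.006 ]
 [0.5442 0.13   0.006 ]
 [0.4096 0.1262 0.006 ]
 [0.4025 0.397  0.006 ]]
[121 119 120 119 120 145 184 197 194 211 224 225 225 224 221 216 219 224
 225 225 225 225 225 222 220 220 211 203 200 199 208 219 222 213 207 213
 214 214 225 224 215 217 224 226 225 225 225 225 225 225 225 225 228 222
 188 164 173 163 138 125 124 124 125 125 124 125] [106 131 172 195 185 153 124 132 136 132 156 197 218 221 221 222 222 223
 220 220 221 220 216 216 217 217 217 219 219 220 221 221 221 220 221 220
 217 217 223 227 228 229 227 224 207 173 133 110 107 108  93  74  69  67
  72]
((221.5, 197.5), (39.0, 59.0), 90.0) [[192. 178.]
 [251. 178.]
 [251. 217.]
 [192. 217.]]
[[0.5347 0.3609 0.033 ]
 [0.5397 0.1709 0.033 ]
 [0.414  0.1671 0.033 ]
 [0.409  0.3562 0.033 ]] [[0.47419548 0.26379915 0.033     ]]
```

View pics/crop1.png

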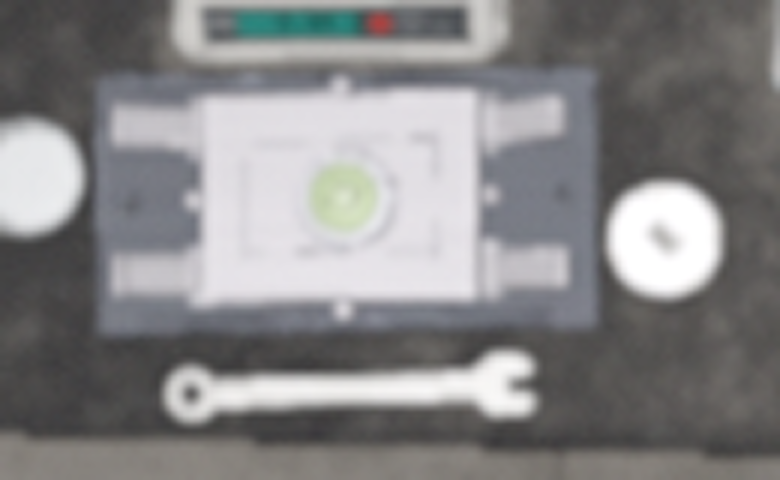

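```bash
python3 - <<'E'
from h import *
s=env.state(); T=R.from_quat(s["tool_rot"]).as_matrix(); print(T.round(3))
w=env.camera_model("wrist"); Rw=cv2.Rodrigues(w["rvec"])[0]; c=-Rw.T@w["tvec"]
print("cam in tool",T.T@(c-s["eef_pos"]),"axis in tool\n",(T.T@Rw.T).round(3),w["fx"])
m=env.camera_model("top")
f=np.array([[98,75],[595,70],[598,327],[98,333]])/6+165-.4
p=np.array([[205,95],[477,88],[480,298],[198,303]])/6+165-.4
F=ray(m,f,.006);P=ray(m,p,.033);print(F.round(4),F.mean(0),P.round(4),P.mean(0))
d=np.load("pics/top0.npy"); Rm=cv2.Rodrigues(m["rvec"])[0]
for u,v in[(222,172),(222,165),(222,135),(222,115),(222,198),(335,100),(200,145)]:
    z=d[v,u]; X=Rm.T@(np.array([(u-m["cx"])/m["fx"],(v-m["cy"])/m["fy"],1])*z-m["tvec"]); print(u,v,X.round(3))
t=np.array([.44,.26,.24])-s["eef_pos"];print("tool shift mm",T.T@t*1000)
E
```

```text
[[ 0.229 -0.973 -0.   ]
 [-0.973 -0.229  0.001]
 [-0.001 -0.    -1.   ]]
cam in tool [-0.00087999 -0.0846363  -0.16647258] axis in tool
 [[ 1.     0.001 -0.001]
 [-0.     0.954  0.299]
 [ 0.001 -0.299  0.954]] 340.57133763414186
[[0.54   0.4026 0.006 ]
 [0.5499 0.1309 0.006 ]
 [0.4093 0.1253 0.006 ]
 [0.3989 0.3971 0.006 ]] [0.47453251 0.26397395 0.006     ] [[0.5274 0.3389 0.033 ]
 [0.535  0.193  0.033 ]
 [0.4222 0.1879 0.033 ]
 [0.4156 0.3385 0.033 ]] [0.47505735 0.2645704  0.033     ]
222 172 [0.557 0.265 0.029]
222 165 [0.578 0.264 0.043]
222 135 [0.671 0.265 0.061]
222 115 [0.735 0.267 0.063]
222 198 [0.471 0.259 0.056]
335 100 [ 0.713 -0.06   0.327]
200 145 [0.637 0.334 0.062]
tool shift mm [-702.17683574 -487.74431132  -21.08007389]
```

```bash
python3 -m jog '[{"travel":[-20,-15,0],"twist":[0,0,0],"jaw":1},{"travel":[-38,-29,0],"twist":[0,0,0],"jaw":1},{"travel":[-38,-29,0],"twist":[0,0,0],"jaw":1},{"travel":[-38,-29,0],"twist":[0,0,0],"jaw":1},{"travel":[-38,-29,0],"twist":[0,0,0],"jaw":1},{"travel":[-38,-29,0],"twist":[0,0,0],"jaw":1},{"travel":[-38,-29,0],"twist":[0,0,0],"jaw":1},{"travel":[-38,-29,0],"twist":[0,0,0],"jaw":1},{"travel":[-38,-29,0],"twist":[0,0,0],"jaw":1},{"travel":[-38,-29,0],"twist":[0,0,0],"jaw":1},{"travel":[-38,-29,0],"twist":[0,0,0],"jaw":1},{"travel":[-38,-29,0],"twist":[0,0,0],"jaw":1},{"travel":[-38,-29,0],"twist":[0,0,0],"jaw":1},{"travel":[-38,-29,0],"twist":[0,0,0],"jaw":1},{"travel":[-38,-29,0],"twist":[0,0,0],"jaw":1},{"travel":[-38,-29,0],"twist":[0,0,0],"jaw":1},{"travel":[-38,-29,0],"twist":[0,0,0],"jaw":1},{"travel":[-38,-29,0],"twist":[0,0,0.1],"jaw":1},{"travel":[-27,-20,0],"twist":[0,0,0.094],"jaw":1},{"travel":[0,0,0],"twist":[0,0,0],"jaw":1}]'; python3 - <<'E'
from h import *
print(env.state()["eef_pos"],R.from_quat(env.state()["tool_rot"]).as_matrix().round(4),env.state()["force"])
np.save("pics/w.npy",env.camera_model("wrist"),allow_pickle=True)
im,d=env.capture("wrist");cv2.imwrite("pics/w1.png",im);np.save("pics/w1d.npy",d)
E
```

```text
clock: 2.6
eef_pos: [0.4845, 0.2599, 0.2179]
tool_rot: [0.72, -0.694, -0.0, 0.0]
force: [-1.7, -0.6, 0.3]
gripper_width: 0.006
[0.48451868 0.259904   0.21788454] [[ 3.800e-02 -9.993e-01 -8.000e-04]
 [-9.993e-01 -3.800e-02 -2.000e-04]
 [ 2.000e-04  8.000e-04 -1.000e+00]] [-1.65793711 -0.60702652  0.26212174]
```

View pics/w1.png

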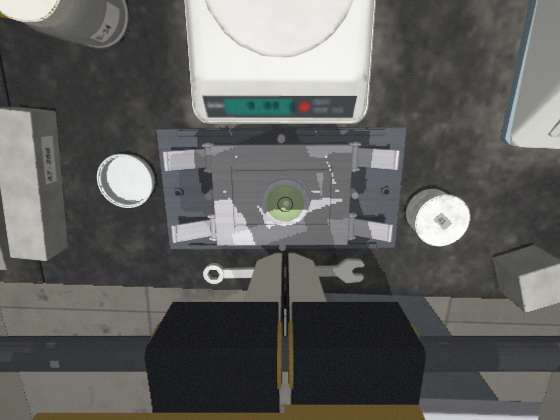

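```bash
python3 - <<'E'
from h import *
w=np.load("pics/w.npy",allow_pickle=True).item()
F=ray(w,[[157,128],[405,126],[396,248],[170,250]],.006);print(F.round(4),F.mean(0))
print("tape dowels",ray(w,[[281,139],[281,253],[177,192],[388,190]],.025).round(4))
d=np.load("pics/w1d.npy");Rm=cv2.Rodrigues(w["rvec"])[0]
v,u=np.mgrid[0:420,0:560];X=(np.stack([(u-w["cx"])/w["fx"]*d,(v-w["cy"])/w["fy"]*d,d],-1)-w["tvec"])@Rm
k=(abs(X[...,2]-.033)<.006)&(u>160)&(u<400)&(v>125)&(v<246)
k=cv2.morphologyEx(k.astype(np.uint8),cv2.MORPH_OPEN,np.ones((15,15)))
c=max(cv2.findContours(k,0,2)[0],key=cv2.contourArea);b=cv2.boxPoints(cv2.minAreaRect(c));print(b,ray(w,b,.033).round(4))
print("level",ray(w,[[285,205]],.05))
im=cv2.imread("pics/w1.png");cv2.imwrite("pics/w1c.png",cv2.resize(im[118:262,145:415],None,fx=2.9,fy=2.9,interpolation=cv2.INTER_CUBIC))
for p in [(165,160),(168,160),(175,232),(178,232),(396,160),(392,160),(390,232),(393,232)]: print(p,X[p[1],p[0]].round(4))
E
```

```text
[[0.5403 0.4016 0.006 ]
 [0.5526 0.1342 0.006 ]
 [0.4103 0.1244 0.006 ]
 [0.3971 0.3966 0.006 ]] [0.47507149 0.26419466 0.006     ]
tape dowels [[0.5355 0.2671 0.025 ]
 [0.4069 0.2626 0.025 ]
 [0.4747 0.378  0.025 ]
 [0.4857 0.1494 0.025 ]]
[[211. 145.]
 [351. 145.]
 [351. 245.]
 [211. 245.]] [[0.5275 0.3381 0.033 ]
 [0.533  0.1956 0.033 ]
 [0.4233 0.185  0.033 ]
 [0.4172 0.341  0.033 ]]
level [[0.47179283 0.26051434 0.05      ]]
(165, 160) [0.511  0.3847 0.0367]
(168, 160) [0.5107 0.3824 0.0344]
(175, 232) [0.4327 0.379  0.0369]
(178, 232) [0.432  0.3764 0.0346]
(396, 160) [0.5202 0.1494 0.0377]
(392, 160) [0.5199 0.1531 0.0366]
(390, 232) [0.442  0.1451 0.0373]
(393, 232) [0.4307 0.1309 0.0062]
```

View pics/w1c.png

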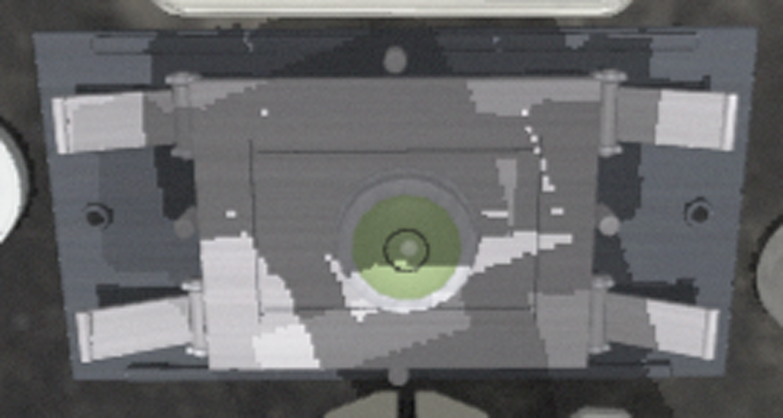

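```bash
python3 -m jog '[{"travel":[-22,18,20],"twist":[0,0,0],"jaw":1},{"travel":[-22,18,40],"twist":[0,0,0],"jaw":1},{"travel":[-20.5,16.5,50],"twist":[0,0,0],"jaw":1},{"travel":[0,0,40],"twist":[0,0,0],"jaw":1},{"travel":[0,0,23],"twist":[0,0,0],"jaw":1},{"travel":[0,0,0],"twist":[0,0,0],"jaw":1},{"travel":[0,0,0],"twist":[0,0,0],"jaw":1}]'; python3 -m jog '[{"travel":[0,0,3],"twist":[0,0,0],"jaw":1},{"travel":[0,0,2],"twist":[0,0,0],"jaw":1},{"travel":[0,0,2],"twist":[0,0,0],"jaw":1},{"travel":[0,0,1],"twist":[0,0,0],"jaw":1},{"travel":[0,0,1],"twist":[0,0,0],"jaw":1},{"travel":[0,0,0],"twist":[0,0,0],"jaw":1}]'
```

```text
clock: 3.52
eef_pos: [0.43, 0.3208, 0.0468]
tool_rot: [0.72, -0.694, 0.0, -0.001]
force: [-0.6, -0.1, 1.5]
gripper_width: 0.004
clock: 4.28
eef_pos: [0.4295, 0.321, 0.0366]
tool_rot: [0.72, -0.694, -0.0, 0.0]
force: [0.3, -0.1, 0.6]
gripper_width: 0.005
```

```bash
python3 -m jog '[{"travel":[0,0,2],"twist":[0,0,0],"jaw":1},{"travel":[0,0,1],"twist":[0,0,0],"jaw":1},{"travel":[0,0,0],"twist":[0,0,0],"jaw":1},{"travel":[0,0,0],"twist":[0,0,0],"jaw":1}]'; python3 -m jog '[{"travel":[0,0,1],"twist":[0,0,0],"jaw":1},{"travel":[0,0,0],"twist":[0,0,0],"jaw":1},{"travel":[0,0,0],"twist":[0,0,0],"jaw":1}]'; python3 -m jog '[{"travel":[0,0,1],"twist":[0,0,0],"jaw":1},{"travel":[0,0,0],"twist":[0,0,0],"jaw":1},{"travel":[0,0,0],"twist":[0,0,0],"jaw":1}]'
```

```text
clock: 4.78
eef_pos: [0.4295, 0.3211, 0.0337]
tool_rot: [0.72, -0.694, 0.0, -0.0]
force: [1.0, -0.3, 0.1]
gripper_width: 0.007
clock: 5.15
eef_pos: [0.4296, 0.3211, 0.0332]
tool_rot: [0.72, -0.694, 0.0, -0.0]
force: [-2.1, -0.9, 7.9]
gripper_width: 0.004
clock: 5.52
eef_pos: [0.4296, 0.3212, 0.0331]
tool_rot: [0.72, -0.694, 0.0, -0.0]
force: [-5.8, -4.2, 19.9]
gripper_width: 0.006
```

```bash
python3 -m jog '[{"travel":[0,0,-10],"twist":[0,0,0],"jaw":1},{"travel":[20,0,-20],"twist":[0,0,0],"jaw":1},{"travel":[40,0,0],"twist":[0,0,0],"jaw":1},{"travel":[39,0,0],"twist":[0,0,0],"jaw":1},{"travel":[20,0,8],"twist":[0,0,0],"jaw":1},{"travel":[0,0,12],"twist":[0,0,0],"jaw":1},{"travel":[0,0,4],"twist":[0,0,0],"jaw":1},{"travel":[0,0,3],"twist":[0,0,0],"jaw":1},{"travel":[0,0,0],"twist":[0,0,0],"jaw":1},{"travel":[0,0,0],"twist":[0,0,0],"jaw":1}]'; python3 -m jog '[{"travel":[0,0,1],"twist":[0,0,0],"jaw":1},{"travel":[0,0,0],"twist":[0,0,0],"jaw":1},{"travel":[0,0,0],"twist":[0,0,0],"jaw":1}]';  python3 -m jog '[{"travel":[0,0,1],"twist":[0,0,0],"jaw":1},{"travel":[0,0,0],"twist":[0,0,0],"jaw":1},{"travel":[0,0,0],"twist":[0,0,0],"jaw":1}]'
```

```text
clock: 6.78
eef_pos: [0.4339, 0.2025, 0.0348]
tool_rot: [0.72, -0.694, 0.0, -0.0]
force: [0.5, -0.2, -0.1]
gripper_width: 0.007
clock: 7.15
eef_pos: [0.4339, 0.2021, 0.0337]
tool_rot: [0.72, -0.694, 0.0, -0.0]
force: [-0.2, -0.1, -0.0]
gripper_width: 0.006
clock: 7.52
eef_pos: [0.434, 0.2022, 0.0332]
tool_rot: [0.72, -0.694, 0.0, -0.0]
force: [-2.0, -1.4, 9.0]
gripper_width: 0.007
```

```bash
python3 -m jog '[{"travel":[0,0,-10],"twist":[0,0,0],"jaw":1},{"travel":[0,-20,-10],"twist":[0,0,0],"jaw":1},{"travel":[0,-40,0],"twist":[0,0,0],"jaw":1},{"travel":[0,-26.5,8],"twist":[0,0,0],"jaw":1},{"travel":[0,0,7],"twist":[0,0,0],"jaw":1},{"travel":[0,0,3],"twist":[0,0,0],"jaw":1},{"travel":[0,0,0],"twist":[0,0,0],"jaw":1},{"travel":[0,0,0],"twist":[0,0,0],"jaw":1}]'; python3 -m jog '[{"travel":[0,0,1],"twist":[0,0,0],"jaw":1},{"travel":[0,0,0],"twist":[0,0,0],"jaw":1},{"travel":[0,0,0],"twist":[0,0,0],"jaw":1}]';  python3 -m jog '[{"travel":[0,0,1],"twist":[0,0,0],"jaw":1},{"travel":[0,0,0],"twist":[0,0,0],"jaw":1},{"travel":[0,0,0],"twist":[0,0,0],"jaw":1}]'
```

```text
clock: 8.52
eef_pos: [0.5199, 0.2054, 0.035]
tool_rot: [0.72, -0.694, 0.0, -0.0]
force: [0.6, 0.6, -0.1]
gripper_width: 0.005
clock: 8.9
eef_pos: [0.5203, 0.2053, 0.0337]
tool_rot: [0.72, -0.694, 0.0, -0.0]
force: [0.0, -0.1, -0.7]
gripper_width: 0.007
clock: 9.28
eef_pos: [0.5204, 0.2053, 0.0328]
tool_rot: [0.72, -0.694, 0.0, -0.0]
force: [0.3, 0.1, 1.8]
gripper_width: 0.007
```

Softer here; press on in small steps.

```bash
for i in 1; do python3 -m jog '[{"travel":[0,0,1],"twist":[0,0,0],"jaw":1},{"travel":[0,0,0],"twist":[0,0,0],"jaw":1},{"travel":[0,0,0],"twist":[0,0,0],"jaw":1}]'; done; python3 -m jog '[{"travel":[0,0,1],"twist":[0,0,0],"jaw":1},{"travel":[0,0,0],"twist":[0,0,0],"jaw":1},{"travel":[0,0,0],"twist":[0,0,0],"jaw":1}]'
```

```text
clock: 9.65
eef_pos: [0.5205, 0.2053, 0.0318]
tool_rot: [0.72, -0.694, 0.0, -0.0]
force: [1.0, -2.2, 3.4]
gripper_width: 0.003
clock: 10.02
eef_pos: [0.5206, 0.2053, 0.0308]
tool_rot: [0.72, -0.694, 0.0, -0.0]
force: [2.6, -2.3, 5.6]
gripper_width: 0.006
```

```bash
python3 -m jog '[{"travel":[0,0,1],"twist":[0,0,0],"jaw":1},{"travel":[0,0,0.5],"twist":[0,0,0],"jaw":1},{"travel":[0,0,0],"twist":[0,0,0],"jaw":1},{"travel":[0,0,0],"twist":[0,0,0],"jaw":1}]'
```

```text
clock: 10.52
eef_pos: [0.5206, 0.2053, 0.0294]
tool_rot: [0.72, -0.694, 0.0, -0.0]
force: [2.8, -3.5, 6.0]
gripper_width: 0.003
```

```bash
python3 -m jog '[{"travel":[0,0,-4],"twist":[0,0,0],"jaw":1},{"travel":[0,0,-12],"twist":[0,0,0],"jaw":1},{"travel":[0,0,-14],"twist":[0,0,0],"jaw":1},{"travel":[26,1.5,0],"twist":[0,0,0],"jaw":1},{"travel":[25,1.5,0],"twist":[0,0,0],"jaw":1},{"travel":[0,0,8],"twist":[0,0,0],"jaw":1},{"travel":[0,0,4],"twist":[0,0,0],"jaw":1},{"travel":[0,0,0],"twist":[0,0,0],"jaw":1}]'; python3 -m jog '[{"travel":[0,0,3],"twist":[0,0,0],"jaw":1},{"travel":[0,0,3],"twist":[0,0,0],"jaw":1},{"travel":[0,0,3],"twist":[0,0,0],"jaw":1},{"travel":[0,0,3],"twist":[0,0,0],"jaw":1},{"travel":[0,0,0],"twist":[0,0,0],"jaw":1}]'; python3 -m jog '[{"travel":[0,0,3],"twist":[0,0,0],"jaw":1},{"travel":[0,0,3],"twist":[0,0,0],"jaw":1},{"travel":[0,0,3],"twist":[0,0,0],"jaw":1},{"travel":[0,0,3],"twist":[0,0,0],"jaw":1},{"travel":[0,0,0],"twist":[0,0,0],"jaw":1}]'
```

```text
clock: 11.52
eef_pos: [0.5189, 0.1549, 0.0468]
tool_rot: [0.72, -0.694, -0.0, 0.0]
force: [0.5, 0.2, -0.3]
gripper_width: 0.002
clock: 12.15
eef_pos: [0.5192, 0.1543, 0.035]
tool_rot: [0.72, -0.694, -0.0, -0.0]
force: [-0.2, 1.4, 0.2]
gripper_width: -0.001
clock: 12.78
eef_pos: [0.519, 0.1542, 0.0228]
tool_rot: [0.72, -0.694, -0.0, 0.0]
force: [0.0, -0.4, 0.7]
gripper_width: 0.007
```

```bash
python3 -m jog '[{"travel":[0,0,2],"twist":[0,0,0],"jaw":1},{"travel":[0,0,2],"twist":[0,0,0],"jaw":1}]'; python3 -m jog '[{"travel":[0,0,2],"twist":[0,0,0],"jaw":1},{"travel":[0,0,1],"twist":[0,0,0],"jaw":1},{"travel":[0,0,0],"twist":[0,0,0],"jaw":1}]'; python3 - <<'E'
from h import *
w=env.camera_model("wrist");im,d=env.capture("wrist");np.save("pics/w2.npy",d)
cv2.imwrite("pics/w2.png",im)
E
```

```text
clock: 13.02
eef_pos: [0.5192, 0.1542, 0.0191]
tool_rot: [0.72, -0.694, 0.0, 0.0]
force: [0.1, -1.9, 3.6]
gripper_width: 0.004
clock: 13.4
eef_pos: [0.5191, 0.1543, 0.016]
tool_rot: [0.72, -0.694, -0.0, 0.0]
force: [-0.0, -0.7, 0.2]
gripper_width: 0.007
```

View pics/w2.png

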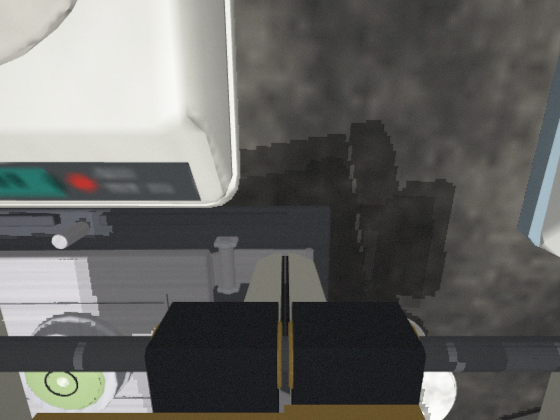

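The wrist view shows the fingertips (285,255) on tab d, outboard of its hinge (227,260). I'll press on to the hard stop.

```bash
python3 -m jog '[{"travel":[0,0,1],"twist":[0,0,0],"jaw":1},{"travel":[0,0,0],"twist":[0,0,0],"jaw":1},{"travel":[0,0,0],"twist":[0,0,0],"jaw":1}]';python3 -m jog '[{"travel":[0,0,1],"twist":[0,0,0],"jaw":1},{"travel":[0,0,0],"twist":[0,0,0],"jaw":1},{"travel":[0,0,0],"twist":[0,0,0],"jaw":1}]'
```

```text
clock: 13.82
eef_pos: [0.5191, 0.1543, 0.0151]
tool_rot: [0.72, -0.694, -0.0, 0.0]
force: [-0.4, -1.2, 1.6]
gripper_width: 0.006
clock: 14.2
eef_pos: [0.5192, 0.1543, 0.0147]
tool_rot: [0.72, -0.694, 0.0, -0.0]
force: [-3.1, -1.0, 11.2]
gripper_width: 0.003
```

```bash
python3 -m jog '[{"travel":[0,0,-5],"twist":[0,0,0],"jaw":1},{"travel":[0,0,-20],"twist":[0,0,0],"jaw":1},{"travel":[0,0,-20],"twist":[0,0,0],"jaw":1},{"travel":[-26,-1.5,0],"twist":[0,0,0],"jaw":1},{"travel":[-25,-1.5,0],"twist":[0,0,0],"jaw":1},{"travel":[0,0,14],"twist":[0,0,0],"jaw":1},{"travel":[0,0,7],"twist":[0,0,0],"jaw":1},{"travel":[0,0,3],"twist":[0,0,0],"jaw":1},{"travel":[0,0,0],"twist":[0,0,0],"jaw":1},{"travel":[0,0,0],"twist":[0,0,0],"jaw":1}]'; python3 -m jog '[{"travel":[0,0,1],"twist":[0,0,0],"jaw":1},{"travel":[0,0,0],"twist":[0,0,0],"jaw":1},{"travel":[0,0,0],"twist":[0,0,0],"jaw":1}]';python3 -m jog '[{"travel":[0,0,1],"twist":[0,0,0],"jaw":1},{"travel":[0,0,0],"twist":[0,0,0],"jaw":1},{"travel":[0,0,0],"twist":[0,0,0],"jaw":1}]'
```

```text
clock: 15.45
eef_pos: [0.5205, 0.2051, 0.0353]
tool_rot: [0.72, -0.694, 0.0, -0.0]
force: [0.4, -0.0, -0.0]
gripper_width: 0.006
clock: 15.82
eef_pos: [0.5203, 0.2053, 0.0342]
tool_rot: [0.72, -0.694, 0.0, -0.0]
force: [0.0, 0.2, 0.4]
gripper_width: 0.002
clock: 16.2
eef_pos: [0.5204, 0.2053, 0.0333]
tool_rot: [0.72, -0.694, 0.0, -0.0]
force: [-0.9, 0.4, 1.7]
gripper_width: 0.003
```

```bash
python3 -m jog '[{"travel":[0,0,1],"twist":[0,0,0],"jaw":1},{"travel":[0,0,0],"twist":[0,0,0],"jaw":1},{"travel":[0,0,0],"twist":[0,0,0],"jaw":1}]';python3 -m jog '[{"travel":[0,0,0.3],"twist":[0,0,0],"jaw":1},{"travel":[0,0,0],"twist":[0,0,0],"jaw":1},{"travel":[0,0,0],"twist":[0,0,0],"jaw":1}]'
```

```text
clock: 16.58
eef_pos: [0.5205, 0.2053, 0.0326]
tool_rot: [0.72, -0.694, 0.0, -0.0]
force: [-1.3, -1.1, 8.6]
gripper_width: 0.005
clock: 16.95
eef_pos: [0.5205, 0.2053, 0.0325]
tool_rot: [0.72, -0.694, 0.0, -0.0]
force: [-2.7, -1.7, 10.5]
gripper_width: 0.004
```

The corner now holds 10.5 N at z ≈ 32.5 mm, so it is carried. I'll come away and check.

```bash
python3 -m jog '[{"travel":[0,0,-4],"twist":[0,0,0],"jaw":1},{"travel":[0,0,-20],"twist":[0,0,0],"jaw":1},{"travel":[0,0,-45],"twist":[0,0,0],"jaw":1},{"travel":[-20,10,-50],"twist":[0,0,0],"jaw":1},{"travel":[-30,20,-50],"twist":[0,0,0],"jaw":1},{"travel":[0,0,-14],"twist":[0,0,0],"jaw":1},{"travel":[0,0,0],"twist":[0,0,0],"jaw":1},{"travel":[0,0,0],"twist":[0,0,0],"jaw":1}]'; python3 - <<'E'
from h import *
w=env.camera_model("wrist");im,d=env.capture("wrist");Rm=cv2.Rodrigues(w["rvec"])[0]
v,u=np.mgrid[0:420,0:560];X=(np.stack([(u-w["cx"])/w["fx"]*d,(v-w["cy"])/w["fy"]*d,d],-1)-w["tvec"])@Rm
c,s=np.cos(.04),np.sin(.04)
for n,lx,ly in[("a",-.04,1),("b",-.04,-1),("c",.04,1),("d",.04,-1)]:
    o=[]
    for r in(.1,.108,.114):
        p=np.array([.475+c*lx-s*ly*r,.264+s*lx+c*ly*r]);k=np.hypot(X[...,0]-p[0],X[...,1]-p[1])<.003;o.append(np.median(X[k][:,2]).round(4) if k.any() else None)
    print("tab",n,o)
    p=np.array([.475+c*lx-s*ly*.06,.264+s*lx+c*ly*.06]);k=np.hypot(X[...,0]-p[0],X[...,1]-p[1])<.004;print(" plate",np.median(X[k][:,2]).round(4))
cv2.imwrite("pics/w3.png",im);print(env.state()["clock"],env.state()["force"])
E
```

```text
clock: 17.95
eef_pos: [0.4882, 0.2533, 0.213]
tool_rot: [0.72, -0.694, -0.0, 0.001]
force: [-0.0, 0.1, -0.1]
gripper_width: 0.007
tab a [np.float64(0.0258), np.float64(0.0304), np.float64(0.0332)]
 plate 0.0338
tab b [np.float64(0.0275), np.float64(0.0322), np.float64(0.035)]
 plate 0.0334
tab c [np.float64(0.0258), np.float64(0.0304), np.float64(0.0331)]
 plate 0.0333
tab d [np.float64(0.0147), np.float64(0.0151), np.float64(0.0148)]
 plate 0.3148
18.0 [ 0.71958882  0.2774549  -0.54824357]
```

View pics/w3.png

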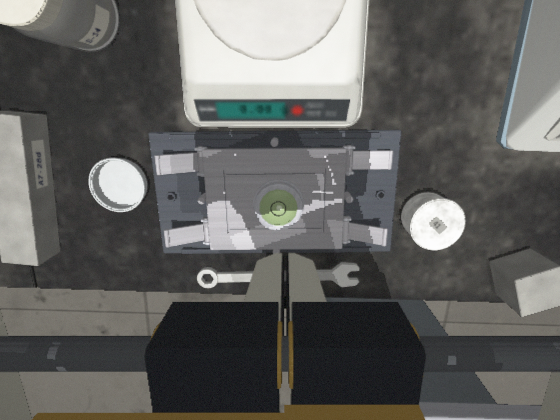

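Tab d (373,160) lies flat and the other three stand. The level (278,207) and everything around are unmoved. The corner d plate reading (0.3148) looks like a depth artefact, so I'll recheck it over a wider patch before handing in.

```bash
python3 - <<'E'
from h import *
w=env.camera_model("wrist");im,d=env.capture("wrist");Rm=cv2.Rodrigues(w["rvec"])[0]
for P in([.5204,.2057,.033],[.528,.205,.033],[.51,.198,.033],[.505,.21,.033]):
    u,v=proj(w,[P])[0].round().astype(int);t=d[v-2:v+3,u-2:u+3].ravel()
    z=[(Rm.T@(np.array([(u-w["cx"])/w["fx"],(v-w["cy"])/w["fy"],1])*q-w["tvec"]))[2] for q in t if q>0]
    print(u,v,len(z),np.median(z).round(4) if z else None)
print(env.sign_off())
E
```

```text
334 161 25 0.0334
335 153 25 0.0334
341 171 25 0.0332
328 175 25 0.0334
the job is handed in; nothing more can be done
None
```

The rocking corner was d (rear right). I pressed its shim tab flat, proved the corner holds, came away and handed the job in at about 18 s of the 48 s allowed; no verdict is reported.

- **Finding the corner:** corners a and b were solid, with 8–20 N giving less than 0.3 mm of movement. Corner d dipped about 3.5 mm under about 6 N. I did not press corner c.
- **Tab d:** I pressed it to its hard stop, with the fingertips at z = 14.7 mm and 11 N.
- **Proof press on d:** it held 10.5 N at z = 32.5 mm, so it stayed up.
- **Final camera checks:**
  - Tab d's top was level at about 15 mm, and the other three tabs still stood.
  - All four plate corners read 33.2–33.8 mm.
  - The bubble level and the things around looked unmoved.
- **One disagreement:** the first plate height at corner d read 0.315 m, most likely a stray depth reading. A direct recheck gave 33.4 mm.

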